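Hang a bench monitor on its keyhole stud

ROBOT

A 6-joint arm with a two-finger parallel gripper is mounted at the origin on the work surface. World frame = base frame: x ahead of the robot, y to its left, z up, the work surface at z = 0. Lengths are in mm, angles in degrees, forces in N, time in s.
With the tool pointing down it reaches from about 350 to 850 mm from the base axis. Payload 8.1 kg.
Tool frame: the origin (TCP) lies midway between the tips of the shut fingers; the grasp point (between the pads) lies 19 mm behind it; x points along the fingers, y is the direction in which the jaws open and shut, and the axes are right-handed (so a half turn about x gives the same grasp; the last joint's range is limited). The gripper opens to 85 mm and grips with 20 to 120 N. Pads are 22 mm wide; open, the fingers measure 114 mm over their backs; the gripper's body (76 mm by 85 mm) begins 54 mm behind the grasp point. The pads swing forward as they close: fully open they stand 13 mm farther back than shut.
Start: joints at [67.242, 7.471, 85.268, -0, 87.261, -4.893], TCP at [184.042, 571.081, 231.292] pointing down, gripper open.
Joint ranges: [-169.43, 169.43], [-51.17, 129.36], [1.28, 143.12], [-76.62, 256.62], [0, 156.53], [-152.29, 152.29]. Speed limits (degrees/s): [136.94, 136.94, 159.86, 180, 180, 180].

INTERFACE

Orientations are given as [roll, pitch, yaw] about the fixed x, y, z axes, in that order (R = Rz(yaw) Ry(pitch) Rx(roll)).
In Python, from bench import r, snapshot, workorder gives the robot as it stands.
- The arm moves only by the tool send_rows, never from a script. Its arguments are lists of equal length, an entry for each row: "offset": the shift along the tool's x, y, z in cm, a list of three; "dr": the turn, a rotation vector about the tool's x, y, z in degrees, a list of three; "grip": the opening in per cent of the stroke, from 0 (shut) to 100 (fully open). In form: {"offset": [[dx, dy, dz], ...], "dr": [[rx, ry, rz], ...], "grip": [grip, ...]}. A call has 1 to 5 rows; each row shifts and turns the commanded pose from where the row before left it, along the tool's axes as they then stand; what a row does not reach is not made up. A row lasts 1/8 s, in which the tool goes at most 62.5 mm and 10.7 degrees, less where a joint would pass 70% of its speed; a pose out of reach is approached as far as the arm can. A call with a gripper value outside its range is refused whole. The fingers move at their own pace and stop on an object; "force" is the grip in N (left out, the last holds). Time passes only in rows, so rows that do not move let the fingers close. It gives the time, the measured TCP pose, the force and the opening at its end, in the units of the state.
- r.sense(): the state, without advancing time (a new reading comes with each control period).
- snapshot(name): name is "side" or "top"; returns a dict with "pixels" (400x640x3 uint8, red, green, blue), "fx", "fy", "cx", "cy" (pixels), "distortion" ([k1, k2, p1, p2, k3] as OpenCV has them; the pictures are not rectified), "world_to_cam" (4x4, takes a point from world to camera coordinates). Camera axes: x right, y up, looking along -z (the intrinsics and any distortion apply to the point x, -y, -z); pixel columns grow to the right and rows downward; lengths in mm; the calibration is good to about 2 mm. A picture is of the moment at which its call begins. There is no depth.
- workorder.hand_in(): hands the job in, once; it reports no verdict.
The state is a dict: "time": time; "joint_pos": joint angles; "qd": joint speeds; "joint_efforts": joint torques, N m; "tool_pos": TCP position; "tcp_rot": TCP orientation; "ft_force": force on the tool from outside, world axes, zero at the start; "wrist_torque": the same for the moment, N m; "finger_gap": finger opening in mm.
Only numpy, scipy, OpenCV 4.12 (cv2) and the standard library are available. Lean on these libraries where they do the work, as an engineer would, in place of code of your own. Each camera call takes 0.05 s, during which the arm holds its last target.

TASK

Pick up the small grey wrist-strap monitor and hang it on the sloping perforated panel: slip the wide part of the keyhole in its back plate over the brass headed stud until the plate lies flat on the panel, then slide it down the slope until the stud is fully home at the end of the narrow slot, unit straight, and let go. Leave the bottle, the screwdriver and the dish where they are.

Things in the scene. Friction and masses are not known exactly. Their poses are not given: they have to be found in the camera images.
- monitor_centre (a point): Loose monitor unit, 0.2-0.35 kg: grey housing 44 x 44 mm, 46 tall, on a steel back plate 4 mm thick. Point: housing centre, 27 mm above the plate's underside. Axes: x to the keyhole end (unit's top when hung), y across, z out of the display face. Starts lying on its plate, z up. Plate: x -28 to +76 mm, y +-32 mm from this point. Grip the housing by its two y sides.
- wide_hole (a point): Centre of the keyhole's wide part on the underside of the monitor's plate: 42 mm along x from monitor_centre and 27 mm lower, y = 0. An eight-sided through hole 20 mm across its flats; 10 mm further along x it runs, funnelled by the cut corners, into a slot 10.5 mm wide. Axes of the unit.
- slot_seat (a point): Point on the underside of the monitor's plate where the stud's axis lies when fully home in the slot: 59.5 mm along x from monitor_centre and 27 mm lower, y = 0; 17.5 mm along x from wide_hole. The slot itself ends 3.75 mm further along x. Axes of the unit.
- panel: Fixed white perforated panel on an aluminium stand, sloping 35 degrees from level, rising away from the robot. Origin: on its upper surface in the middle of a short black cross slot, 105 mm over the bench. Axes: x up the slope, y across, z out of the panel. Reaches x -125 to +55 mm, y +-120 mm. Hung right, the unit's x points up the slope, its z out of the panel and its plate lies on the panel.
- cross_slot (a point): Same point and axes as panel. The brass stud stands square to the panel at x = 0, clamped fast up to 10 mm either side of this point in y; that offset is not measured: look or feel for it. Shank 7.5 mm thick; round head 15 mm wide, its underside 7.5 mm and top 11.5 mm over the panel. A plate resting on the head is 11.5 mm off the panel; slipped over it, it lies on the panel.
- bottle_mid (a point): Bystander: white bottle with blue cap, 56 mm wide, 120 mm tall, beside the panel stand; the point is on its axis, 60 mm up.
- driver_grip (a point): Bystander: screwdriver with yellow handle, 170 mm long, lying beside the monitor; the point is in the handle, the blade lies towards its x.
- dish_mid (a point): Bystander: black screw dish, 70 mm wide, 25 mm tall, beyond the monitor; the point is at its centre, 12.5 mm up.
Things that resemble listed ones, but are neither listed nor needed, are in the scene too. What is shaped like the part that bears monitor_centre but green or turquoise is not meant.

How it is judged:
By the outcome, as a careful person would: the job done as asked, in the order asked, and still so for the second after the job is handed in, with the robot touching nothing.
It also fails if it takes over 54 s, if anything falls off the work surface, if the arm or the gripper's body presses on something with over 40 N, if the wrist force passes 120 N, or if a joint passes its speed limit or range.

## Working session

There is one attempt and no reset: what is moved stays moved. The work goes in short steps, Python scripts to look and compute and a tool call to move; the robot and the scene stay as the last step left them, time stands still between calls to the robot, and variables do not carry over. Pictures are saved under pics/ and viewed, and the job is handed in when it is done.

Besides the shell and the picture viewer there is one more tool, called after ">>>" as name(argument=value, ...), one argument or row to a line, values as JSON. send_rows: Moves the arm, as the interface text tells. Its arguments: {"type":"object","properties":{"offset":{"type":"array","items":{"type":"array","items":{"type":"number"}}},"dr":{"type":"array","items":{"type":"array","items":{"type":"number"}}},"grip":{"type":"array","items":{"type":"number"}},"force":{"type":"number"}},"required":["offset","dr","grip"]}

```bash
ls; mkdir -p pics; python3 - <<'E'
from bench import r, snapshot, workorder
import cv2,pickle
print(r.sense())
for n in("side","top"):
    s=snapshot(n); cv2.imwrite(f"pics/{n}0.png",s["pixels"][:,:,::-1]); pickle.dump(s,open(f"{n}0.pkl","wb"))
    print(n,{k:(v.tolist() if hasattr(v,'tolist') else v) for k,v in s.items() if k!="pixels"})
E
```

```text
pics
{'time': 0.0, 'joint_pos': array([ 6.72419857e+01,  7.51502550e+00,  8.53301103e+01,  5.96109095e-04,
        8.72610333e+01, -4.89233529e+00]), 'qd': array([ 0.01712117,  0.07631317, -0.07056847,  0.01554779, -0.13944473,
        0.05272284]), 'joint_efforts': array([-3.15662321e-03, -5.69404614e+01, -5.00545478e+01, -5.64530455e-04,
        1.46719714e-02,  1.06127305e-05]), 'tool_pos': array([183.82562448, 570.56675502, 230.2373251 ]), 'tcp_rot': array([ -95.21363503,   89.89382925, -113.07934304]), 'ft_force': array([-0.27175652, -0.65840103, -0.74530809]), 'wrist_torque': array([-0.0124775 ,  0.04164107, -0.02566277]), 'finger_gap': 85.06756312368569}
side {'fx': 376.74533481997025, 'fy': 376.74533481997025, 'cx': 318.3499252411699, 'cy': 202.6186907222084, 'distortion': [0.027625940810833603, 0.0, 0.0, 0.0, 0.0], 'world_to_cam': [[0.9987380968486205, -0.048173807078806856, -0.014195006682959027, -566.7577507437062], [0.04281003760912313, 0.668848466550053, 0.7421650958334999, -104.37689835132939], [-0.02625860969474233, -0.7418362441301828, 0.6700667670551366, -852.0848983867498], [0.0, 0.0, 0.0, 1.0]]}
top {'fx': 378.1673254390972, 'fy': 378.1673254390972, 'cx': 319.328434520523, 'cy': 200.7777913835974, 'distortion': [-0.0891350308786834, 0.0, 0.0, 0.0, 0.0], 'world_to_cam': [[-0.024815069388895557, -0.9994476249305564, 0.022105595488350484, 6.594564808419294], [0.9877854253715174, -0.021110884443337138, 0.15438356124157337, -580.5191227308906], [-0.1538316149393058, 0.025666623827265447, 0.9877636653909045, -897.1181730351898], [0.0, 0.0, 0.0, 1.0]]}
```

View pics/side0.png

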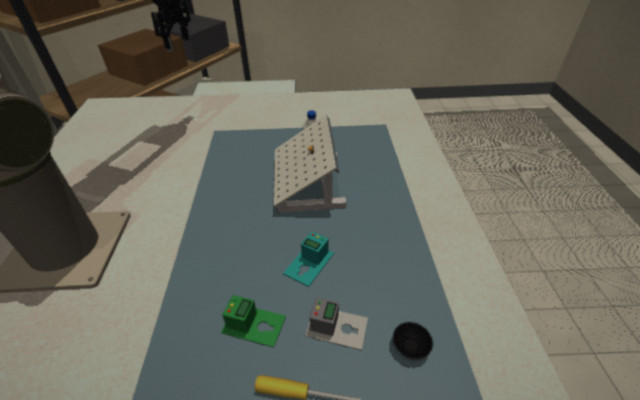

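View pics/top0.png

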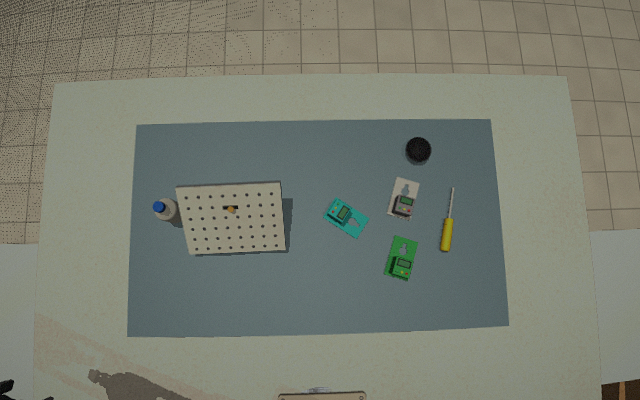

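Candidates for the monitor, by pixel:
- Green: side (240,312), top (400,262).
- Turquoise: side (315,248), top (345,215).
- Grey: side (325,318), top (404,203).

I choose the grey one and will check it in an enlarged crop, along with the panel and stud.

```bash
python3 - <<'E'
import cv2,numpy as np
def crop(n,x0,y0,w,h,k,out):
    im=cv2.imread(f"pics/{n}.png")[y0:y0+h,x0:x0+w]; im=cv2.resize(im,None,fx=k,fy=k,interpolation=cv2.INTER_CUBIC)
    for i in range(0,w,10): cv2.putText(im,str(x0+i),(i*k,8),0,.3,(0,0,255),1); cv2.line(im,(i*k,10),(i*k,14),(0,0,255),1)
    for i in range(0,h,10): cv2.putText(im,str(y0+i),(0,i*k+4),0,.3,(0,0,255),1)
    cv2.imwrite(f"pics/{out}.png",im); return im
crop("side0",300,290,75,62,10,"c_side_mon")
crop("top0",380,170,50,58,10,"c_top_mon")
crop("side0",265,110,90,105,5,"c_side_pan")
crop("top0",150,175,145,90,5,"c_top_pan")
E
```

```text
(no output)
```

View pics/c_side_mon.png

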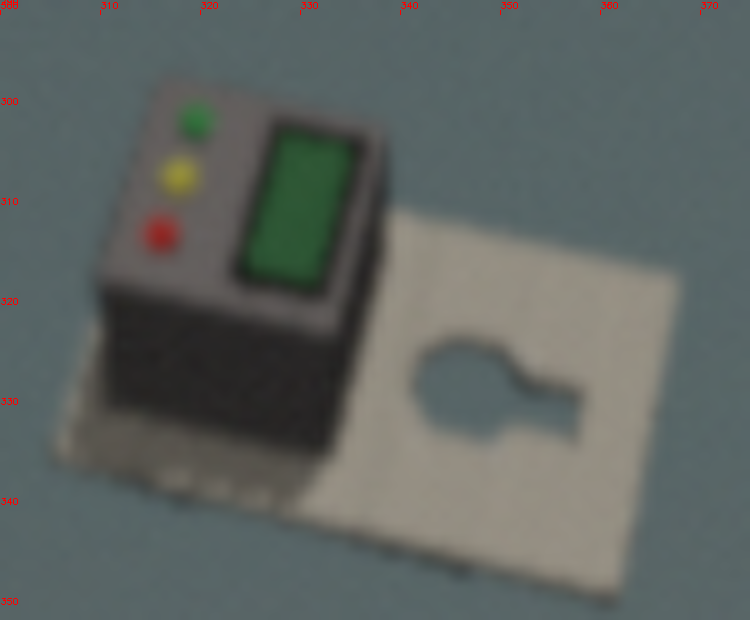

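View pics/c_top_mon.png

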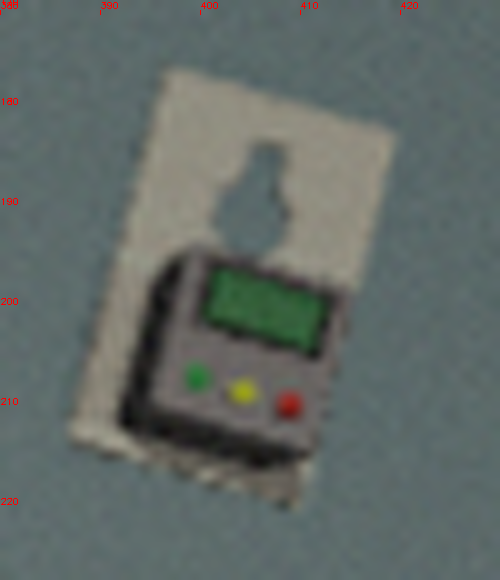

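View pics/c_side_pan.png

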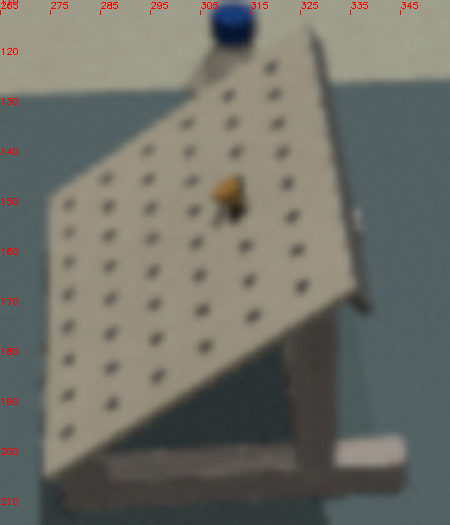

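View pics/c_top_pan.png

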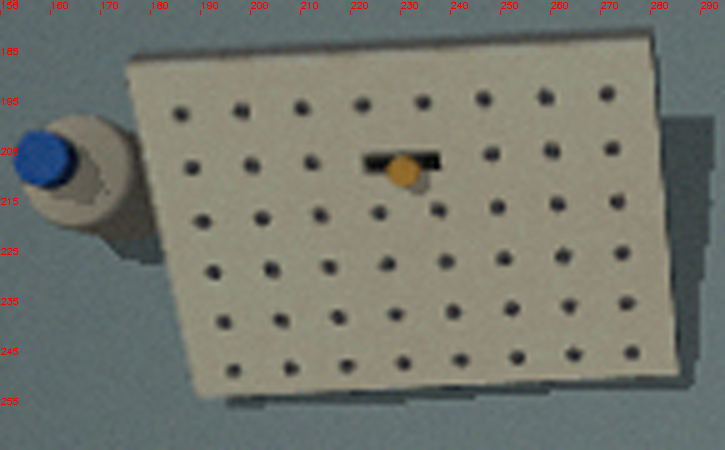

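```bash
cat > h.py <<'E'
import numpy as np,cv2,pickle
from scipy.spatial.transform import Rotation as Ro
from scipy.optimize import least_squares
def proj(s,P):
    P=np.atleast_2d(P).astype(float); M=np.array(s["world_to_cam"]); c=P@M[:3,:3].T+M[:3,3]
    c=c*[1,-1,-1]
    K=np.array([[s["fx"],0,s["cx"]],[0,s["fy"],s["cy"]],[0,0,1]])
    return cv2.projectPoints(c.reshape(-1,1,3),np.zeros(3),np.zeros(3),K,np.array(s["distortion"],float))[0].reshape(-1,2)
S={n:pickle.load(open(f"{n}0.pkl","rb")) for n in("side","top")}
def panelT(p):
    R=Ro.from_euler('z',p[2],degrees=True)*Ro.from_euler('y',-35,degrees=True)
    return R,np.array([p[0],p[1],105+(p[3] if len(p)>3 else 0)])
E
python3 - <<'E'
from h import *
for n in S:
    M=np.array(S[n]["world_to_cam"]); print(n,-M[:3,:3].T@M[:3,3])
mon={"side":[((-22,22,23),316.3,297.5),((22,22,23),338.5,302.5),((22,-22,23),333.5,323.2),((-22,-22,23),309.8,318.5),((76,32,-23),368,317.5),((76,-32,-27),361.5,350.3),((-28,-32,-27),305.3,336),((63.25,0,-23),358,331.5)],
"top":[((76,32,-23),396.8,176.8),((76,-32,-23),419.3,183),((-28,32,-23),387.3,213.7),((-28,-32,-23),409.3,220.5),((22,22,23),399,194.8),((22,-22,23),414.5,199),((-22,22,23),395.2,211),((-22,-22,23),411,215.3)]}
pan={"side":[((-125,120,0),274.9,148.5),((-125,-120,0),274.2,205),((55,-120,0),335.5,166.5),((55,120,0),327.3,115)],
"top":[((55,120,0),176.2,187),((55,-120,0),280.2,182.5),((-125,-120,0),285.7,249.3),((-125,120,0),189.8,254),((0,0,0),230.3,202.0)]}
def fit(d,T,x0,off,cams=("side","top")):
    def f(p,full=0):
        e=[]
        for c in cams:
            R,t=T(p); P=R.apply(np.array([q[0] for q in d[c]],float))+t
            e.append(proj(S[c],P)-(np.array([q[1:] for q in d[c]])-off))
        return np.vstack(e) if full else np.vstack(e).ravel()
    s=least_squares(f,x0,loss='soft_l1'); return s.x,f(s.x,1)
mT=lambda p:(Ro.from_euler('z',p[2],degrees=True),np.array([p[0],p[1],27.]))
for cams in(("side","top"),("side",),("top",)):
    p,e=fit(mon,mT,[580,-200,-14],.45,cams); print("mon",cams,p.round(2)); 
    if len(cams)==2: print(e.round(1).tolist())
for cams in(("side","top"),("side",),("top",)):
  for x0 in ([600,200,0],[600,200,0,0]):
    p,e=fit(pan,panelT,x0,.4,cams); print("pan",cams,p.round(2)); 
    if len(cams)==2: print(e.round(1).tolist())
    # stud offset
    for c,uv in(("side",(310.6,148.0)),("top",(230.7,204.0))):
        g=lambda y:(proj(S[c],(lambda R,t:R.apply([[0,y[0],11.5]])+t)(*panelT(p)))-(np.array(uv)-.4)).ravel()
        q=least_squares(g,[0.]); print("  stud",c,q.x,g(q.x))
E
```

```text
side [ 548.13637152 -589.59801084  640.37353383]
top [435.58683582  17.36164469 975.61756764]
mon ('side', 'top') [ 567.13 -219.48  -17.48]
[[-0.9, -0.5], [0.4, -0.4], [-0.1, 0.5], [-0.9, -0.5], [-0.3, 0.2], [0.2, 0.4], [-0.2, 1.0], [-0.1, 0.0], [-0.7, -0.4], [-0.1, 0.1], [-0.9, 0.1], [0.6, 0.1], [-0.3, -1.1], [1.0, -0.5], [-0.8, -0.6], [0.3, -0.1]]
mon ('side',) [ 567.54 -219.25  -17.54]
mon ('top',) [ 566.37 -219.77  -17.63]
pan ('side', 'top') [563.87 202.36   1.27]
[[0.4, 0.7], [-0.4, 0.6], [0.4, 1.1], [-0.7, -0.8], [-1.2, -0.2], [0.2, -0.3], [-0.0, -0.2], [-0.6, -0.9], [0.3, 4.2]]
  stud side [-4.5445555] [-0.3963523   0.03788661]
  stud top [-2.64860068] [0.18775409 4.37718592]
pan ('side', 'top') [563.77 201.86   1.28   1.41]
[[0.3, 0.4], [-0.5, 0.3], [0.4, 0.7], [-0.7, -1.2], [-1.2, -0.2], [0.4, -0.4], [0.1, -0.2], [-0.6, -0.8], [0.4, 4.1]]
  stud side [-6.16676193] [-0.4111797   0.03947199]
  stud top [-2.44598937] [0.18707876 4.33540414]
pan ('side',) [564.14 204.55   1.16]
  stud side [-6.71578857] [-0.27066733  0.02506774]
  stud top [-4.81952988] [0.17387293 4.24076358]
pan ('side',) [564.1  208.95   1.19  -3.42]
  stud side [-6.00642321] [-0.31771673  0.02969256]
  stud top [-8.51731515] [0.18422507 4.43359293]
pan ('top',) [563.65 201.88   1.37]
  stud side [-4.08151813] [-0.48432641  0.04774837]
  stud top [-2.18783911] [0.20007381 4.47307415]
pan ('top',) [564.28 202.73   1.35  -4.62]
  stud side [2.01869557] [-0.32246278  0.03173821]
  stud top [-2.06460148] [0.19870435 4.48317077]
```

```bash
python3 - <<'E'
from h import *
pan={"side":[((-125,120,0),274.9,148.5),((-125,-120,0),274.2,205),((55,-120,0),335.5,166.5),((55,120,0),327.3,115)],
"top":[((55,120,0),175.8,187.2),((55,-120,0),280.2,182.6),((-125,-120,0),285.8,249.5),((-125,120,0),189.8,254.2),((0,0,0),230.3,207.4)]}
# holes (top): estimate grid too; stud:
def f(p,full=0):
    R,t=panelT(p[:3]);e=[]
    for c in pan:
        P=R.apply(np.array([q[0] for q in pan[c]],float))+t
        e+=list((proj(S[c],P)-(np.array([q[1:] for q in pan[c]])-.4)))
    for c,uv in(("side",(310.8,148.0)),("top",(230.8,209.2))):
        e.append((proj(S[c],R.apply([[0,p[3],11.5]])+t)-(np.array(uv)-.4))[0])
    e=np.array(e); return e if full else e.ravel()
s=least_squares(f,[560,200,1,0],loss='soft_l1');print(s.x.round(2));print(f(s.x,1).round(1).tolist())
# free triangulation of stud head
g=lambda X:np.vstack([proj(S["side"],X)-(np.array([310.8,148.0])-.4),proj(S["top"],X)-(np.array([230.8,209.2])-.4)]).ravel()
q=least_squares(g,[560,200,110]);print("stud tri",q.x,q.fun)
R,t=panelT(s.x[:3]);print("stud head model",R.apply([0,s.x[3],11.5])+t)
from bench import r
st=r.sense(); print(Ro.from_euler('xyz',st['tcp_rot'],degrees=True).as_matrix().round(3))
E
```

```text
[563.05 202.43   1.35  -2.93]
[[0.0, 0.7], [-0.7, 0.6], [0.1, 1.0], [-1.0, -0.8], [-0.8, 0.1], [0.2, -0.1], [-0.1, -0.1], [-0.6, -0.7], [0.2, -0.9], [-1.0, -0.3], [0.2, -0.5]]
stud tri [557.20247556 200.39155673 112.26776319] [-0.67321659  0.15399336 -0.07391022 -0.63364065]
stud head model [556.52086408 199.34549776 114.42024851]
[[-0.001  0.307  0.952]
 [-0.002  0.952 -0.307]
 [-1.    -0.002 -0.   ]]
```

>>> send_rows(
  offset=[
    [0,-4,3.8],
    [0,-4,3.8],
    [0,-4,3.8],
    [0,-4,3.8],
    [0,-4,3.8],
  ],
  dr=[
    [0,0,0],
    [0,0,0],
    [0,0,0],
    [0,0,0],
    [0,0,0],
  ],
  grip=[100,100,100,100,100],
)

```text
time: 0.72
tool_pos: [303.8, 320.7, 230.9]
tcp_rot: [-92.2, 90.0, -110.1]
ft_force: [1.0, -0.0, 0.2]
finger_gap: 85.5
```

>>> send_rows(
  offset=[
    [0,-4,3.8],
    [0,-4,3.8],
    [0,-4,3.8],
    [0,-4,3.8],
    [0,-4,3.8],
  ],
  dr=[
    [0,0,0],
    [0,0,0],
    [0,0,0],
    [0,0,0],
    [0,0,0],
  ],
  grip=[100,100,100,100,100],
)

```text
time: 1.35
tool_pos: [423.3, 72.0, 231.1]
tcp_rot: [59.2, 90.0, 41.3]
ft_force: [0.2, 0.3, -0.5]
finger_gap: 85.2
```

>>> send_rows(
  offset=[
    [0,-4,3.8],
    [0,-4,3.8],
    [0,-4,3.8],
    [0,-4,3.8],
    [0,0,0],
  ],
  dr=[
    [0,0,0],
    [0,0,0],
    [0,0,0],
    [0,0,0],
    [0,0,0],
  ],
  grip=[100,100,100,100,100],
)

```text
time: 1.98
tool_pos: [518.8, -128.2, 230.0]
tcp_rot: [-160.6, 89.9, -178.6]
ft_force: [-0.9, 1.1, 0.9]
finger_gap: 85.5
```

```bash
cat >> h.py <<'E'
PAN=[563.05,202.43,1.35]; STUDY=-2.93
def toolR(Ru):  # tool rot for unit rot
    M=Ru.as_matrix(); return Ro.from_matrix(np.column_stack([-M[:,2],M[:,1],M[:,0]]))
def delta(st,Rt,pt):
    R=Ro.from_euler('xyz',st['tcp_rot'],degrees=True)
    off=R.inv().apply(np.array(pt)-st['tool_pos'])/10; dr=(R.inv()*Rt).as_rotvec(degrees=True)
    return off.round(2),dr.round(2)
E
python3 - <<'E'
from h import *
from bench import r
st=r.sense(); print(st['tool_pos'],st['time'])
print(delta(st,toolR(Ro.from_euler('z',-17.5,degrees=True)),[567,-219.5,110]))
E
```

```text
[ 518.80573431 -128.24732444  230.00666393] 1.975
(array([11.99, -7.17,  7.44]), array([-0.59, -0.1 ,  0.04]))
```

>>> send_rows(
  offset=[
    [0,-3.6,3.7],
    [0,-3.6,3.7],
    [4,0,0],
    [4,0,0],
    [4,0,0],
  ],
  dr=[
    [-0.3,0,0],
    [-0.3,0,0],
    [0,0,0],
    [0,0,0],
    [0,0,0],
  ],
  grip=[100,100,100,100,100],
)

```text
time: 2.6
tool_pos: [566.8, -215.2, 109.9]
tcp_rot: [146.4, 90.0, 129.2]
ft_force: [0.8, 0.2, -0.9]
finger_gap: 85.5
```

>>> send_rows(
  offset=[
    [2,0,0],
    [0,0,0],
  ],
  dr=[
    [0,0,0],
    [0,0,0],
  ],
  grip=[100,100],
)

```text
time: 2.85
tool_pos: [566.0, -215.1, 89.8]
tcp_rot: [169.3, 89.8, 152.1]
ft_force: [0.9, 0.2, 0.9]
finger_gap: 84.9
```

```bash
cat >> h.py <<'E'
def crop(n,x0,y0,w,h,k,out):
    im=cv2.imread(f"pics/{n}.png")[y0:y0+h,x0:x0+w]; im=cv2.resize(im,None,fx=k,fy=k,interpolation=cv2.INTER_CUBIC)
    for i in range(0,w,10): cv2.putText(im,str(x0+i),(i*k,8),0,.3,(0,0,255),1); cv2.line(im,(i*k,10),(i*k,14),(0,0,255),1)
    for i in range(0,h,10): cv2.putText(im,str(y0+i),(8,i*k+4),0,.3,(0,0,255),1); cv2.line(im,(0,i*k),(6,i*k),(0,0,255),1)
    cv2.imwrite(f"pics/{out}.png",im)
def shot(n,tag):
    from bench import snapshot
    s=snapshot(n); cv2.imwrite(f"pics/{n}{tag}.png",s["pixels"][:,:,::-1]); return s
E
python3 - <<'E'
from h import *
from bench import r
st=r.sense(); print(st['tool_pos'],st['time'])
print(delta(st,toolR(Ro.from_euler('z',-17.5,degrees=True)),[567,-219.5,10]))
shot("side","1");shot("top","1")
a=cv2.imread("pics/side1.png")[200:400,220:460];b=cv2.imread("pics/top1.png")[130:260,340:500]
cv2.imwrite("pics/pair1.png",np.hstack([cv2.resize(a,(480,400)),cv2.resize(b,(320,260)).copy() if 0 else cv2.copyMakeBorder(cv2.resize(b,(320,260)),0,140,0,0,0)]))
E
```

```text
[ 566.03262988 -215.09284469   89.82797845] 2.85
(array([ 7.98, -0.4 ,  0.25]), array([ 0.26, -0.19, -0.04]))
```

View pics/pair1.png

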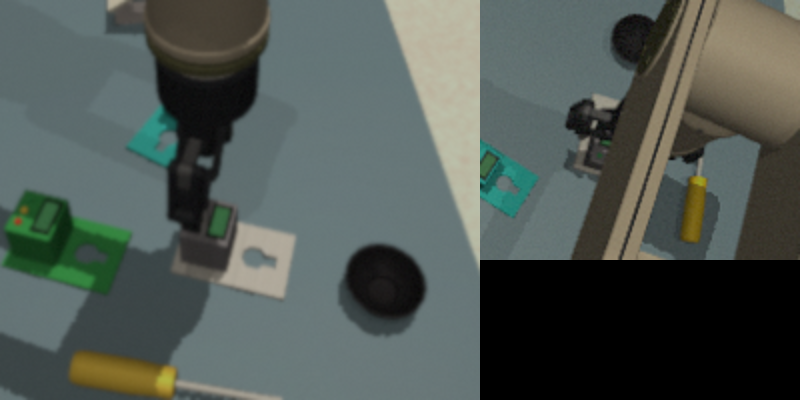

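>>> send_rows(
  offset=[
    [3,-0.4,0.2],
    [2.5,0,0],
    [1.5,0,0],
    [0.9,0,0],
    [0,0,0],
  ],
  dr=[
    [0,0,0],
    [0,0,0],
    [0,0,0],
    [0,0,0],
    [0,0,0],
  ],
  grip=[100,100,100,100,100],
  force=60,
)

```text
time: 3.58
tool_pos: [568.1, -220.7, 12.6]
tcp_rot: [-5.2, 90.0, -22.5]
ft_force: [-0.3, -0.1, 0.1]
finger_gap: 85.4
```

```bash
python3 - <<'E'
from h import *
from bench import r
st=r.sense(); print(st['tool_pos'],st['ft_force'],st['time'])
print(delta(st,toolR(Ro.from_euler('z',-17.5,degrees=True)),[567,-219.5,10]))
shot("side","2");crop("side2",290,260,80,95,6,"c2")
E
```

```text
[ 568.12047248 -220.68239091   12.61607826] [-0.34503638 -0.12120967  0.12779992] 3.575
(array([ 0.26,  0.08, -0.14]), array([0.24, 0.01, 0.  ]))
```

View pics/c2.png

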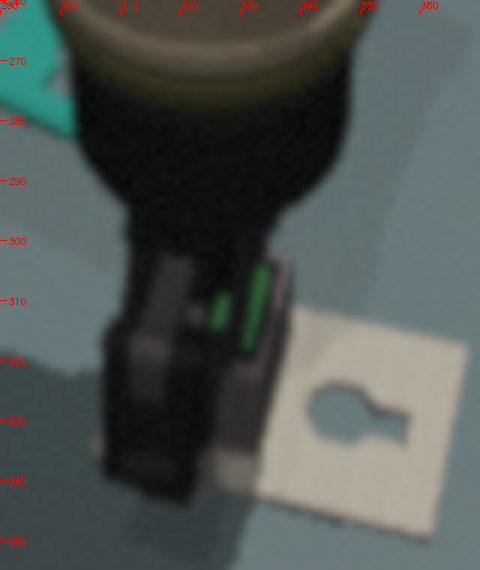

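>>> send_rows(
  offset=[
    [0.1,0,0],
    [0,0,0],
    [0,0,0],
    [0,0,0],
    [0,0,0],
  ],
  dr=[
    [0,0,0],
    [0,0,0],
    [0,0,0],
    [0,0,0],
    [0,0,0],
  ],
  grip=[40,30,30,30,30],
  force=60,
)

```text
time: 4.25
tool_pos: [568.5, -220.8, 12.0]
tcp_rot: [-5.6, 89.9, -22.8]
ft_force: [0.1, 2.1, 5.5]
finger_gap: 43.3
```

>>> send_rows(
  offset=[
    [0,0,0],
    [0,0,0],
    [0,0,0],
  ],
  dr=[
    [0,0,0],
    [0,0,0],
    [0,0,0],
  ],
  grip=[30,30,30],
)

```text
time: 4.62
tool_pos: [568.5, -220.8, 12.1]
tcp_rot: [-5.7, 89.9, -23.0]
ft_force: [-0.1, 0.2, 6.2]
finger_gap: 43.4
```

>>> send_rows(
  offset=[
    [-1,0,0],
    [-3,0,0],
    [-5,0,0],
    [-6,0,0],
    [-6,0,0],
  ],
  dr=[
    [0,0,0],
    [0,0,0],
    [0,0,0],
    [0,0,0],
    [0,0,0],
  ],
  grip=[30,30,30,30,30],
)

```text
time: 5.25
tool_pos: [567.0, -220.3, 222.6]
tcp_rot: [175.8, 89.9, 158.5]
ft_force: [1.1, -0.9, -2.1]
finger_gap: 43.4
```

```bash
python3 - <<'E'
from h import *
from bench import r
st=r.sense(); print(st['tool_pos'],st['ft_force'],st['time'])
Rp,t=panelT(PAN)
# unit centre pose such that wide hole sits at stud, z off panel
for h in (100,60):
    c=Rp.apply(np.array([0,STUDY,0])-np.array([42,0,-27])+[0,0,h])+t
    tcp=c+Rp.apply([0,0,-15.]); print(h,c.round(1),tcp.round(1),delta(st,toolR(Rp),tcp))
E
```

```text
[ 567.02121338 -220.29845798  222.62793357] [ 1.09871901 -0.93612138 -2.1447866 ] 5.25
100 [455.9 197.  184.9] [464.5 197.2 172.7] (array([  5.04,  36.82, -22.17]), array([-18.04, -34.78,   5.67]))
60 [478.8 197.5 152.2] [487.4 197.7 139.9] (array([  8.31,  37.55, -20.  ]), array([-18.04, -34.78,   5.67]))
```

>>> send_rows(
  offset=[
    [0,3,-1.8],
    [0,4.8,-2.9],
    [0,4.8,-2.9],
    [0,4.8,-2.9],
    [0,4.8,-2.9],
  ],
  dr=[
    [0,0,0],
    [0,0,0],
    [0,0,0],
    [0,0,0],
    [0,0,0],
  ],
  grip=[30,30,30,30,30],
)

```text
time: 5.88
tool_pos: [504.6, 32.7, 221.1]
tcp_rot: [-170.9, 90.0, 171.8]
ft_force: [0.7, 0.8, -2.9]
finger_gap: 43.0
```

>>> send_rows(
  offset=[
    [0,4.8,-2.9],
    [0,4.8,-2.9],
    [0,3,-1.8],
    [0,2,-1.2],
    [0,0,0],
  ],
  dr=[
    [0,0,0],
    [0,0,0],
    [0,0,0],
    [0,0,0],
    [0,0,0],
  ],
  grip=[30,30,30,30,30],
)

```text
time: 6.5
tool_pos: [464.1, 197.9, 221.0]
tcp_rot: [-156.2, 89.9, -173.3]
ft_force: [-0.6, -1.0, -2.8]
finger_gap: 43.8
```

>>> send_rows(
  offset=[
    [0,0,0],
    [0,0,0],
    [0,0,0],
    [0,0,0],
    [0,0,0],
  ],
  dr=[
    [-3.6,-7,1.1],
    [-3.6,-7,1.1],
    [-3.6,-7,1.1],
    [-3.6,-7,1.1],
    [-3.6,-7,1.1],
  ],
  grip=[30,30,30,30,30],
)

```text
time: 7.12
tool_pos: [465.2, 195.7, 221.2]
tcp_rot: [-0.5, 54.5, 0.9]
ft_force: [0.6, -0.2, -1.9]
finger_gap: 43.3
```

```bash
python3 - <<'E'
from h import *
from bench import r
st=r.sense(); print(st['tool_pos'],st['ft_force'],st['time'])
Rp,t=panelT(PAN)
for h in (60,40):
    c=Rp.apply(np.array([0,STUDY,0])-np.array([42,0,-27])+[0,0,h])+t
    tcp=c+Rp.apply([0,0,-15.]); print(h,c.round(1),tcp.round(1),delta(st,toolR(Rp),tcp))
E
```

```text
[465.17186352 195.65415411 221.23633904] [ 0.64914688 -0.24008256 -1.87782171] 7.125
60 [478.8 197.5 152.2] [487.4 197.7 139.9] (array([ 7.92,  0.2 , -2.9 ]), array([0.15, 0.48, 0.27]))
40 [490.3 197.8 135.8] [498.9 198.  123.5] (array([ 9.92,  0.21, -2.92]), array([0.15, 0.48, 0.27]))
```

>>> send_rows(
  offset=[
    [2,0.2,-2.9],
    [3,0,0],
    [3,0,0],
    [2,0,0],
    [0,0,0],
  ],
  dr=[
    [0.1,0.3,0.2],
    [0,0,0],
    [0,0,0],
    [0,0,0],
    [0,0,0],
  ],
  grip=[30,30,30,30,30],
)

```text
time: 7.75
tool_pos: [497.8, 197.4, 120.2]
tcp_rot: [-0.2, 55.3, 1.0]
ft_force: [-0.3, -0.2, -3.2]
finger_gap: 43.2
```

```bash
python3 - <<'E'
from h import *
from bench import r
st=r.sense(); print(st['tool_pos'],st['tcp_rot'],st['ft_force'],st['time'])
for n in("side","top"): pickle.dump(shot(n,"3"),open(n+"3.pkl","wb"))
crop("side3",245,80,110,90,7,"c3s"); crop("top3",190,165,100,80,8,"c3t")
E
```

```text
[497.84304157 197.40299441 120.18514513] [-0.24696641 55.27336913  0.97798608] [-0.34311886 -0.16008093 -3.23205911] 7.75
```

View pics/c3s.png

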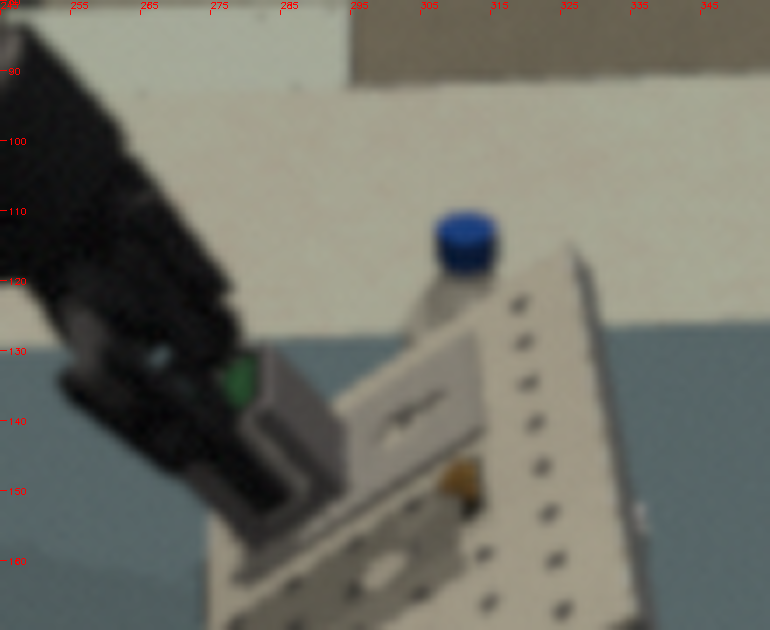

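View pics/c3t.png

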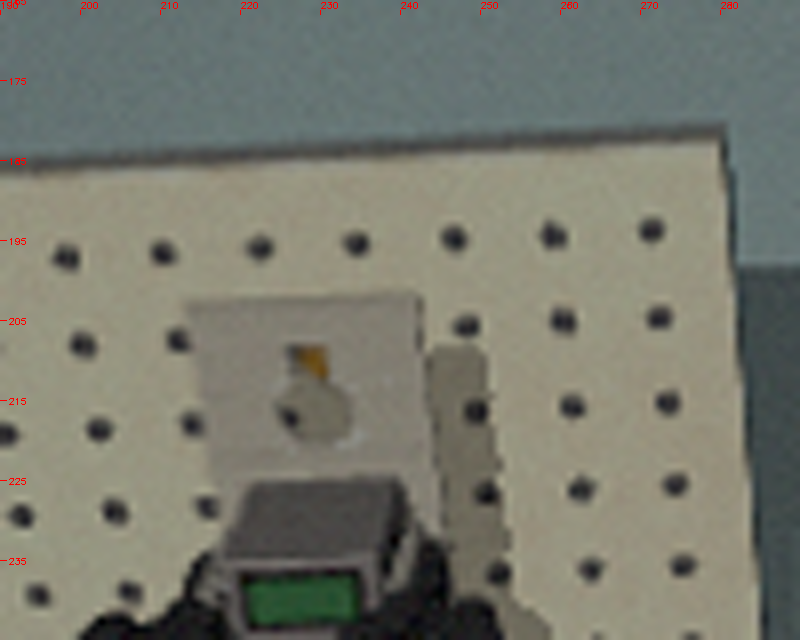

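```bash
cat > fit3.py <<'E'
from h import *
U={"top":[((76,32,-23),213.4,202.75),((76,-32,-23),242.25,201.4),((63.25,5.25,-23),226.1,208.2),((63.25,-5.25,-23),230.9,208.2),((42,0,-25),229.4,216.6),((22,22,-23),221,225.1),((22,-22,-23),239.8,224.9),((22,22,23),218.2,235.6),((22,-22,23),238,235.1)],
"side":[((76,32,-23),312.6,127.4),((76,-32,-25),314.1,142),((-28,-32,-27),278.4,163.1),((63.25,0,-23),308.7,136),((22,22,23),282.6,129.6),((22,22,-23),293.6,137.6),((22,-22,-23),294.7,150)]}
Rp,t=panelT(PAN)
Rt=Ro.from_euler('xyz',[-.25,55.27,.98],degrees=True); M=Rt.as_matrix()
R0=Ro.from_matrix(np.column_stack([M[:,2],M[:,1],-M[:,0]]))
tcp=np.array([497.84,197.40,120.19])
print("R0 in panel",(Rp.inv()*R0).as_rotvec(degrees=True))
def f(p,full=0,cams=("top","side")):
    R=R0*Ro.from_rotvec(p[3:],degrees=True);e=[]
    for c in cams: e.append(proj(S[c],R.apply(np.array([q[0] for q in U[c]],float))+p[:3])-(np.array([q[1:] for q in U[c]])-.44))
    e=np.vstack(e)
    return e if full else np.r_[e.ravel(),p[3:]/1.5]
for cams in (("top","side"),("top",),("side",)):
    s=least_squares(f,np.r_[tcp,0,0,0],kwargs=dict(cams=cams),loss='soft_l1');p=s.x
    R=R0*Ro.from_rotvec(p[3:],degrees=True)
    print(cams,p.round(2),"tcp in unit",R.inv().apply(tcp-p[:3]).round(2))
    w=Rp.inv().apply(R.apply([42,0,-27])+p[:3]-t); print("  hole in panel",w.round(2),"rel stud",(w-[0,STUDY,0]).round(2))
    if len(cams)==2: print(f(p,1).round(1).tolist())
E
python3 fit3.py
```

```text
R0 in panel [-0.21091897  0.27045955 -0.05358648]
('top', 'side') [487.66 196.5  132.7    0.74   1.28  -0.49] tcp in unit [  1.61   0.52 -16.06]
  hole in panel [-4.71 -4.29 37.88] rel stud [-4.71 -1.36 37.88]
[[-0.1, 0.8], [0.2, 1.0], [0.1, 0.1], [0.0, -0.1], [0.4, -0.2], [0.0, -0.0], [0.7, -0.6], [-1.1, -0.4], [-0.4, -0.7], [-1.0, -0.8], [-0.5, -0.4], [0.9, 0.6], [-0.6, 0.4], [0.2, -2.5], [0.6, 2.4], [-0.1, 0.1]]
('top',) [ 4.8665e+02  1.9406e+02  1.4227e+02  5.4000e-01  1.8000e-01 -2.1000e-01] tcp in unit [ -3.26   2.92 -24.59]
  hole in panel [ 0.44 -6.6  47.12] rel stud [ 0.44 -3.67 47.12]
('side',) [ 4.8800e+02  1.8994e+02  1.3717e+02  4.0000e-02  1.4800e+00 -4.8000e-01] tcp in unit [ -1.     7.27 -19.67]
  hole in panel [ -2.1  -11.19  41.29] rel stud [-2.1  -8.26 41.29]
```

>>> send_rows(
  offset=[
    [0.8,0.1,0.2],
    [0.8,0,0],
    [0.4,0,0],
    [0,0,0],
  ],
  dr=[
    [0,0,0],
    [0,0,0],
    [0,0,0],
    [0,0,0],
  ],
  grip=[30,30,30,30],
)

```text
time: 8.35
tool_pos: [511.6, 200.5, 106.7]
tcp_rot: [-0.0, 55.1, 1.3]
ft_force: [0.1, 0.2, -2.8]
finger_gap: 43.2
```

```bash
python3 - <<'E'
from h import *
from bench import r
st=r.sense(); print(st['tool_pos'],st['tcp_rot'],st['ft_force'],st['time'])
for n in("side","top"): pickle.dump(shot(n,"4"),open(n+"4.pkl","wb"))
crop("side4",265,100,70,75,8,"c4s"); crop("top4",205,185,50,60,10,"c4t")
E
```

```text
[511.63846087 200.45938817 106.73705134] [-3.37828375e-02  5.50849003e+01  1.26389434e+00] [ 0.05470828  0.20453788 -2.82635193] 8.35
```

View pics/c4s.png

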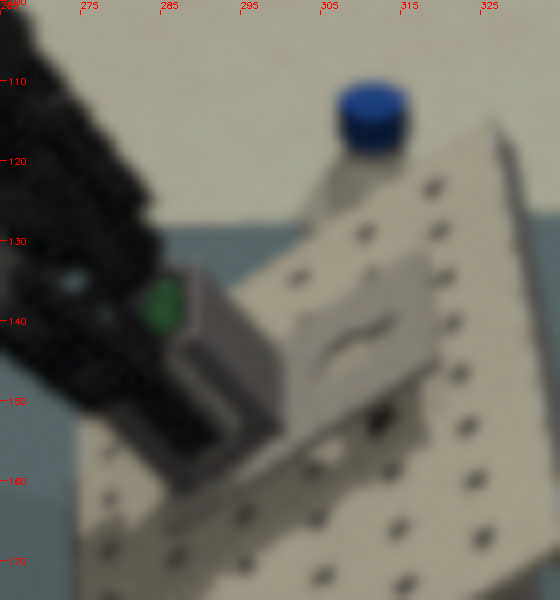

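View pics/c4t.png

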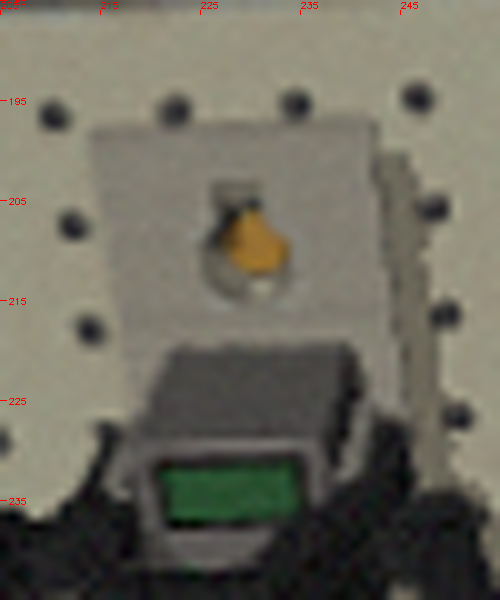

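```bash
cat > fit4.py <<'E'
from h import *
from bench import r
import sys
# crop-pixel readings -> src
ct=lambda x,y:(205+(x+.5)/10-.5,185+(y+.5)/10-.5); cs=lambda x,y:(265+(x+.5)/8-.5,100+(y+.5)/8-.5)
U={"top":[((76,32,-23),*ct(92,130)),((76,-32,-23),*ct(374,118)),((63.25,5.25,-23),*ct(212,184)),((63.25,-5.25,-23),*ct(260,182)),((42,10,-23),*ct(203,252)),((22,22,-23),*ct(172,346)),((22,-22,-23),*ct(350,346)),((22,22,23),*ct(138,440)),((22,-22,23),*ct(318,440))],
"side":[((76,32,-23),*cs(428,255)),((76,-32,-25),*cs(440,365)),((22,22,23),*cs(193,262)),((22,22,-23),*cs(280,352)),((22,-22,-23),*cs(285,432)),((22,-22,23),*cs(175,345)),((63.25,0,-23),*cs(395,322))]}
H={"top":ct(257,243),"side":None}
Rp,t=panelT(PAN)
st=dict(tool_pos=np.array([511.64,200.46,106.74]),tcp_rot=[-.03,55.08,1.26])
M=Ro.from_euler('xyz',st['tcp_rot'],degrees=True).as_matrix(); tcp=st['tool_pos']
R0=Ro.from_matrix(np.column_stack([M[:,2],M[:,1],-M[:,0]]))
def f(p,full=0,cams=("top","side")):
    R=R0*Ro.from_rotvec(p[3:6],degrees=True);e=[]
    for c in cams: e.append(proj(S[c],R.apply(np.array([q[0] for q in U[c]],float))+p[:3])-np.array([q[1:] for q in U[c]]))
    e=np.vstack(e)
    return e if full else np.r_[e.ravel(),p[3:6]/1.]
s=least_squares(f,np.r_[tcp,0,0,0],loss='soft_l1');p=s.x
R=R0*Ro.from_rotvec(p[3:],degrees=True)
print(p.round(2),"tcp in unit",R.inv().apply(tcp-p[:3]).round(2)); print(f(p,1).round(1).tolist())
w=Rp.inv().apply(R.apply([42,0,-27])+p[:3]-t); print("hole in panel",w.round(2),"rel stud",(w-[0,STUDY,0]).round(2))
E
python3 fit4.py
```

```text
[ 5.0226e+02  1.9952e+02  1.1585e+02 -1.5000e-01 -1.0000e-02 -2.9000e-01] tcp in unit [  2.49   0.77 -12.85]
[[-0.3, 0.4], [-0.1, 0.5], [0.3, -0.4], [0.1, -0.4], [0.3, 1.3], [-0.6, -0.3], [0.6, -1.0], [-1.2, 0.4], [0.8, -0.3], [-1.1, -0.7], [-0.5, 0.3], [-0.1, -0.5], [0.4, 0.7], [0.3, 0.6], [2.3, -1.1], [-0.4, 0.6]]
hole in panel [-1.65 -1.81 16.73] rel stud [-1.65  1.12 16.73]
```

>>> send_rows(
  offset=[
    [0.2,0,0],
    [0.1,0,0],
    [0,0,0],
  ],
  dr=[
    [0,0,0],
    [0,0,0],
    [0,0,0],
  ],
  grip=[30,30,30],
)

```text
time: 8.82
tool_pos: [513.6, 200.6, 104.9]
tcp_rot: [0.0, 55.0, 1.3]
ft_force: [1.1, -0.3, -3.6]
finger_gap: 43.4
```

```bash
python3 - <<'E'
from h import *
from bench import r
st=r.sense(); print(st['tool_pos'],st['tcp_rot'],st['ft_force'],st['time'])
for n in("side","top"): pickle.dump(shot(n,"5"),open(n+"5.pkl","wb"))
crop("side5",265,100,70,75,8,"c5s"); crop("top5",205,185,50,60,10,"c5t")
E
```

```text
[513.57671887 200.64842275 104.88592213] [8.80678152e-03 5.50288490e+01 1.30320720e+00] [ 1.1443633  -0.31358928 -3.61695499] 8.825
```

View pics/c5s.png

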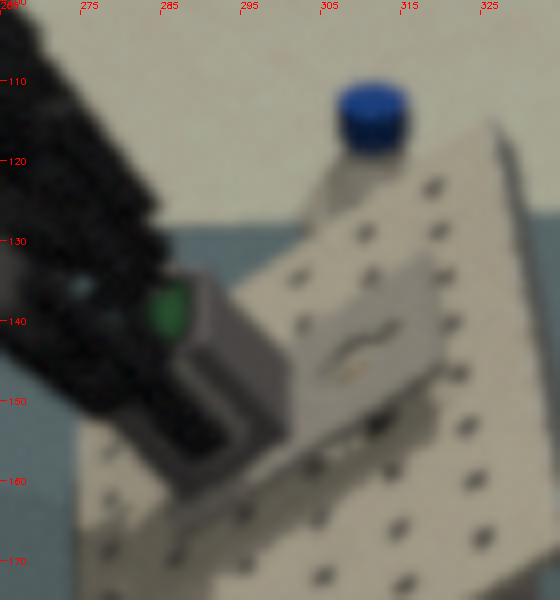

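View pics/c5t.png

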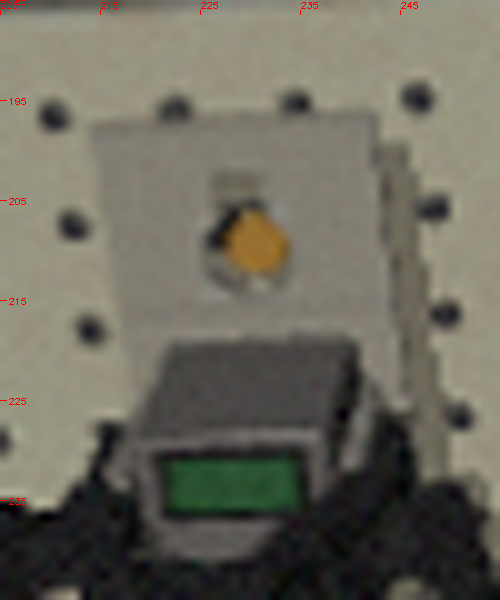

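```bash
python3 - <<'E'
from h import *
Rp,t=panelT(PAN)
ct=lambda x,y:np.array((205+(x+.5)/10-.5,185+(y+.5)/10-.5))
def inv(uv,h):
    return least_squares(lambda q:(proj(S["top"],Rp.apply([q[0],q[1],h])+t)-uv).ravel(),[0,0.]).x
hd=inv(ct(257,241),11.5); print("head",hd)
for h in(12,13,14,15,16):
    c=inv(ct(248.5,248),h+4); c2=(inv(ct(236,172),h+4)-[21.25,0]); c3=inv(ct(234,120),h+4)-[34,0]
    print(h,(c-hd).round(2),"slot-end based",(c2-hd).round(2),"plate end based",(c3-hd).round(2))
E
```

```text
head [-0.80442573 -2.06280164]
12 [0.58 1.13] slot-end based [-1.26  1.41] plate end based [-1.01  0.14]
13 [1.08 0.9 ] slot-end based [-0.78  1.18] plate end based [-0.55 -0.09]
14 [1.59 0.67] slot-end based [-0.29  0.94] plate end based [-0.08 -0.33]
15 [2.1  0.43] slot-end based [0.19 0.71] plate end based [ 0.38 -0.56]
16 [2.6 0.2] slot-end based [0.67 0.48] plate end based [ 0.85 -0.79]
```

>>> send_rows(
  offset=[
    [0.1,-0.05,0],
    [0.1,0,0],
    [0.1,0,0],
    [0.1,0,0],
    [0,0,0],
  ],
  dr=[
    [0,0,0],
    [0,0,0],
    [0,0,0],
    [0,0,0],
    [0,0,0],
  ],
  grip=[30,30,30,30,30],
)

```text
time: 9.55
tool_pos: [515.9, 200.2, 101.5]
tcp_rot: [0.0, 55.0, 1.3]
ft_force: [-1.0, -0.2, -2.8]
finger_gap: 43.4
```

>>> send_rows(
  offset=[
    [0.1,0,0],
    [0.1,0,0],
    [0.1,0,0],
    [0,0,0],
  ],
  dr=[
    [0,0,0],
    [0,0,0],
    [0,0,0],
    [0,0,0],
  ],
  grip=[30,30,30,30],
)

```text
time: 10.05
tool_pos: [517.6, 200.2, 99.1]
tcp_rot: [0.0, 55.0, 1.3]
ft_force: [0.6, 0.0, -2.7]
finger_gap: 43.2
```

```bash
python3 - <<'E'
from h import *
from bench import r
st=r.sense(); print(st['tool_pos'],st['tcp_rot'],st['ft_force'],st['wrist_torque'],st['time'])
for n in("side","top"): pickle.dump(shot(n,"6"),open(n+"6.pkl","wb"))
crop("side6",265,100,70,75,8,"c6s"); crop("top6",205,185,50,60,10,"c6t")
E
```

```text
[517.61364866 200.23125298  99.11549677] [7.69052339e-03 5.50322971e+01 1.29987683e+00] [ 0.58784005  0.03412117 -2.70938182] [-0.03882533  0.52357607  0.04212076] 10.05
```

View pics/c6s.png

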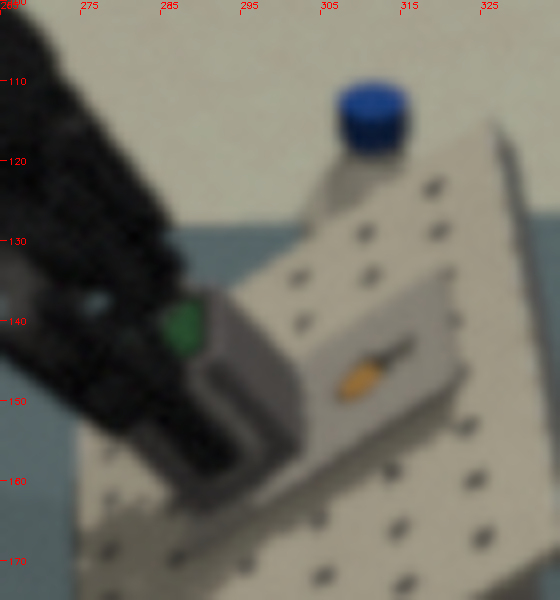

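View pics/c6t.png

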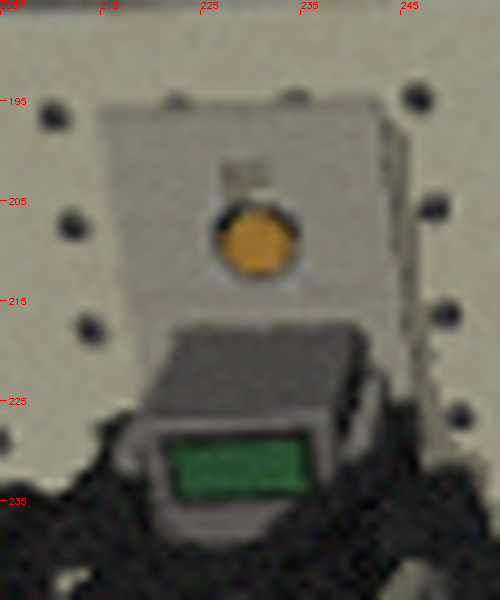

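The head sits centred in the hole at top crop pixel (257,241). I'll keep lowering.

>>> send_rows(
  offset=[
    [0.1,0,0],
    [0.1,0,0],
    [0.1,0,0],
    [0.1,0,0],
    [0,0,0],
  ],
  dr=[
    [0,0,0],
    [0,0,0],
    [0,0,0],
    [0,0,0],
    [0,0,0],
  ],
  grip=[30,30,30,30,30],
)

```text
time: 10.78
tool_pos: [519.9, 200.3, 95.8]
tcp_rot: [0.0, 55.0, 1.3]
ft_force: [-0.1, -0.1, -1.9]
finger_gap: 43.5
```

>>> send_rows(
  offset=[
    [0.1,0,0],
    [0.05,0,0],
    [0,0,0],
  ],
  dr=[
    [0,0,0],
    [0,0,0],
    [0,0,0],
  ],
  grip=[30,30,30],
)

```text
time: 11.15
tool_pos: [520.8, 200.3, 94.6]
tcp_rot: [0.0, 55.0, 1.3]
ft_force: [0.3, -0.2, -2.2]
finger_gap: 43.2
```

>>> send_rows(
  offset=[
    [0.05,0,0],
    [0.05,0,0],
    [0,0,0],
  ],
  dr=[
    [0,0,0],
    [0,0,0],
    [0,0,0],
  ],
  grip=[30,30,30],
)

```text
time: 11.52
tool_pos: [521.3, 200.3, 93.9]
tcp_rot: [0.0, 55.0, 1.3]
ft_force: [-0.1, -0.3, -2.4]
finger_gap: 43.5
```

```bash
python3 - <<'E'
from h import *
from bench import r
st=r.sense(); Rp,t=panelT(PAN)
print(Rp.inv().apply(st['tool_pos']-t),Rp.inv().apply(st['ft_force']),st['wrist_torque'],st['time'])
shot("side","7");crop("side7",265,100,70,75,8,"c7s")
E
```

```text
[-40.58329905  -1.11137465  14.80863213] [-1.4509852  -0.30761261 -1.96064321] [-0.04858461  0.53293633 -0.02553588] 11.525
```

View pics/c7s.png

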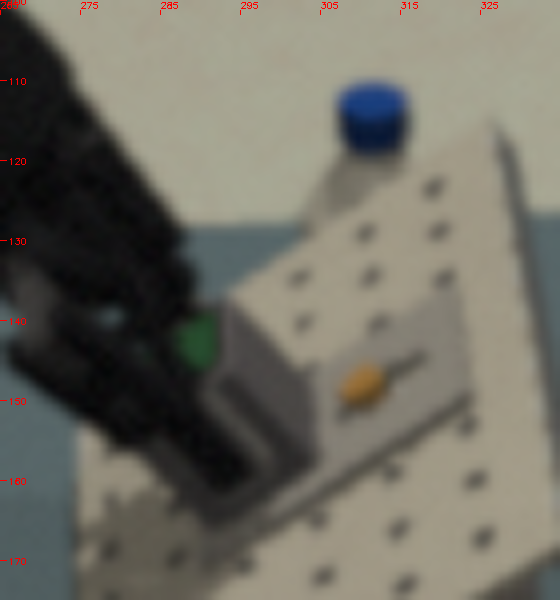

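>>> send_rows(
  offset=[
    [0.05,0,0],
    [0.05,0,0],
    [0.05,0,0],
    [0,0,0],
  ],
  dr=[
    [0,0,0],
    [0,0,0],
    [0,0,0],
    [0,0,0],
  ],
  grip=[30,30,30,30],
)

```text
time: 12.08
tool_pos: [522.2, 200.3, 92.6]
tcp_rot: [0.0, 55.0, 1.3]
ft_force: [-0.2, 0.9, -2.3]
finger_gap: 43.6
```

>>> send_rows(
  offset=[
    [0.05,0,0],
    [0,0,0],
    [0,0,0],
  ],
  dr=[
    [0,0,0],
    [0,0,0],
    [0,0,0],
  ],
  grip=[30,30,30],
)

```text
time: 12.45
tool_pos: [522.4, 200.4, 92.5]
tcp_rot: [0.0, 55.0, 1.3]
ft_force: [-9.9, -2.7, 5.7]
finger_gap: 43.3
```

>>> send_rows(
  offset=[
    [-0.03,0,0],
    [0,0,-0.3],
    [0,0,-0.3],
    [0,0,-0.3],
    [0,0,0],
  ],
  dr=[
    [0,0,0],
    [0,0,0],
    [0,0,0],
    [0,0,0],
    [0,0,0],
  ],
  grip=[30,30,30,30,30],
)

```text
time: 13.08
tool_pos: [514.6, 200.2, 87.1]
tcp_rot: [0.0, 55.0, 1.3]
ft_force: [-3.0, 0.1, 0.5]
finger_gap: 43.2
```

```bash
python3 - <<'E'
from h import *
from bench import r
st=r.sense(); Rp,t=panelT(PAN)
print(Rp.inv().apply(st['tool_pos']-t),Rp.inv().apply(st['ft_force']),st['tcp_rot'],st['wrist_torque'],st['time'])
shot("side","8");crop("side8",265,100,70,75,8,"c8s")
shot("top","8");crop("top8",205,185,50,60,10,"c8t")
E
```

```text
[-49.99060454  -1.04819616  13.15127151] [-2.16262123  0.14576919  2.16853788] [9.56745131e-03 5.50457489e+01 1.31112971e+00] [0.10747912 0.60999214 0.09106518] 13.075
```

View pics/c8s.png

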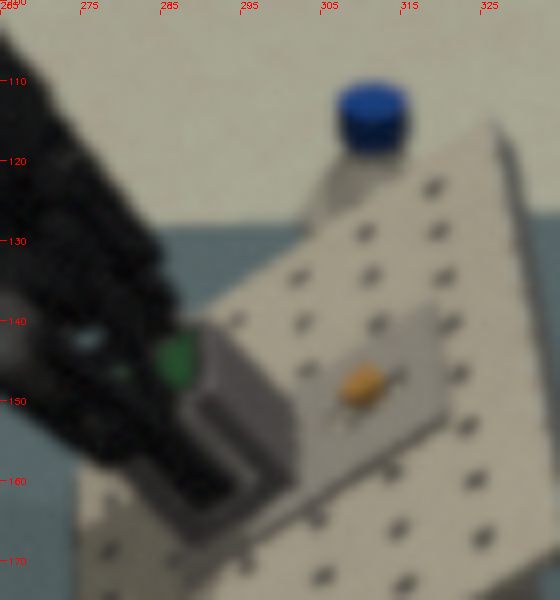

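View pics/c8t.png

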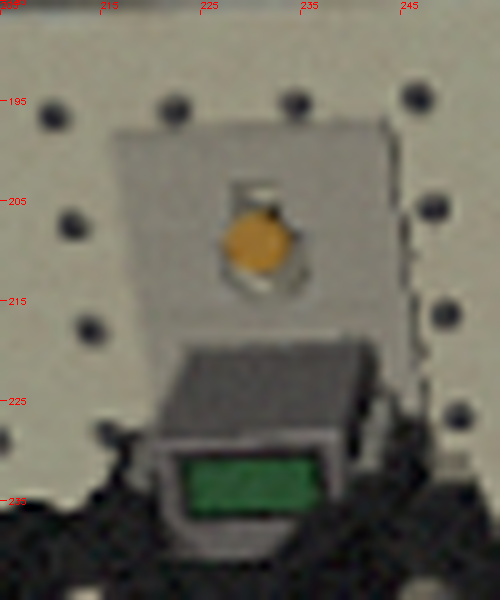

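```bash
python3 - <<'E'
from h import *
Rp,t=panelT(PAN)
ct=lambda x,y:np.array((205+(x+.5)/10-.5,185+(y+.5)/10-.5))
def inv(x,y,h):
    uv=ct(x,y); return least_squares(lambda q:(proj(S["top"],Rp.apply([q[0],q[1],h])+t)-uv).ravel(),[0,0.]).x.round(2)
print("head",inv(258,241,11.5),"slot end",inv(257,184,4),"L",inv(233,184,4),"R",inv(281,184,4))
print("plate corners",inv(112,132,4),inv(388,120,4),"housing base",inv(185,345,4),inv(370,342,4))
print("hole L/R",inv(222,265,4),inv(308,268,4))
E
```

```text
head [-0.82 -2.29] slot end [10.1  -2.25] L [10.38  3.27] R [ 9.83 -7.77]
plate corners [24.96 29.16] [ 24.87 -34.24] housing base [-31.13  20.2 ] [-32.5  -23.34]
hole L/R [-10.44   8.63] [-12.22 -11.25]
```

>>> send_rows(
  offset=[
    [0,0,-0.2],
    [0,0,-0.2],
    [0,0,-0.1],
    [0,0,-0.1],
    [0,0,0],
  ],
  dr=[
    [0,0,0],
    [0,0,0],
    [0,0,0],
    [0,0,0],
    [0,0,0],
  ],
  grip=[30,30,30,30,30],
)

```text
time: 13.8
tool_pos: [510.0, 200.1, 83.9]
tcp_rot: [0.0, 55.0, 1.3]
ft_force: [-0.9, -0.1, -0.5]
finger_gap: 43.2
```

>>> send_rows(
  offset=[
    [0,0,-0.1],
    [0,0,0],
  ],
  dr=[
    [0,0,0],
    [0,0,0],
  ],
  grip=[30,30],
)

```text
time: 14.05
tool_pos: [509.2, 200.1, 83.3]
tcp_rot: [0.0, 55.0, 1.3]
ft_force: [-1.9, -0.0, -0.2]
finger_gap: 43.6
```

>>> send_rows(
  offset=[
    [0,0,-0.05],
    [0,0,-0.05],
    [0,0,0],
  ],
  dr=[
    [0,0,0],
    [0,0,0],
    [0,0,0],
  ],
  grip=[30,30,30],
)

```text
time: 14.42
tool_pos: [508.4, 200.1, 82.8]
tcp_rot: [0.0, 55.0, 1.3]
ft_force: [-1.2, 0.7, 0.1]
finger_gap: 43.6
```

>>> send_rows(
  offset=[
    [0,0,-0.05],
    [0,0,0],
  ],
  dr=[
    [0,0,0],
    [0,0,0],
  ],
  grip=[30,30],
)

```text
time: 14.68
tool_pos: [508.0, 200.0, 82.5]
tcp_rot: [0.0, 55.0, 1.3]
ft_force: [-0.8, 0.4, -0.2]
finger_gap: 43.1
```

>>> send_rows(
  offset=[
    [0,0,-0.05],
    [0,0,0],
  ],
  dr=[
    [0,0,0],
    [0,0,0],
  ],
  grip=[30,30],
)

```text
time: 14.92
tool_pos: [507.6, 200.1, 82.2]
tcp_rot: [0.0, 55.0, 1.3]
ft_force: [-0.4, 0.1, -0.5]
finger_gap: 43.2
```

>>> send_rows(
  offset=[
    [0,0,-0.05],
    [0,0,0],
  ],
  dr=[
    [0,0,0],
    [0,0,0],
  ],
  grip=[30,30],
)

```text
time: 15.18
tool_pos: [507.2, 200.1, 81.9]
tcp_rot: [0.0, 55.0, 1.3]
ft_force: [-0.5, 0.2, 0.4]
finger_gap: 43.2
```

>>> send_rows(
  offset=[
    [0,0,-0.05],
    [0,0,0],
  ],
  dr=[
    [0,0,0],
    [0,0,0],
  ],
  grip=[30,30],
)

```text
time: 15.42
tool_pos: [506.9, 200.0, 81.7]
tcp_rot: [0.0, 55.0, 1.3]
ft_force: [1.9, -0.6, -0.9]
finger_gap: 43.1
```

```bash
python3 - <<'E'
from h import *
from bench import r
st=r.sense(); Rp,t=panelT(PAN)
print(Rp.inv().apply(st['tool_pos']-t),Rp.inv().apply(st['ft_force']),st['tcp_rot'],st['wrist_torque'],st['time'])
shot("side","9");crop("side9",265,100,70,75,8,"c9s")
shot("top","9");crop("top9",205,185,50,60,10,"c9t")
E
```

```text
[-59.37515784  -1.07691801  13.17324159] [ 1.07556138 -0.65105677 -1.82589629] [2.35770338e-02 5.50049248e+01 1.31454189e+00] [-0.05392726  0.03255753  0.0294337 ] 15.425
```

View pics/c9s.png

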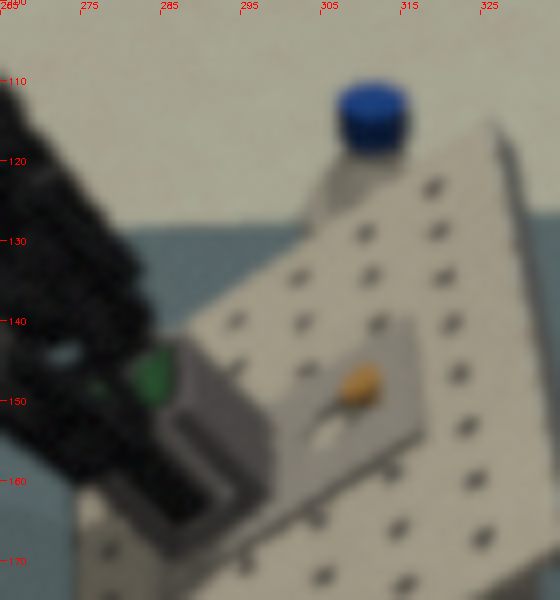

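View pics/c9t.png

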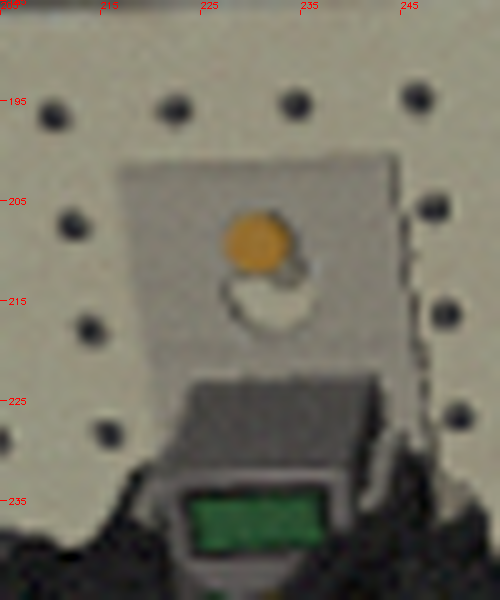

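```bash
python3 - <<'E'
from h import *
Rp,t=panelT(PAN)
ct=lambda x,y:np.array((205+(x+.5)/10-.5,185+(y+.5)/10-.5))
def inv(x,y,h):
    uv=ct(x,y); return least_squares(lambda q:(proj(S["top"],Rp.apply([q[0],q[1],h])+t)-uv).ravel(),[0,0.]).x.round(2)
print("head",inv(257,242,11.5))
print("plate corners",inv(117,166,4),inv(394,154,4),"housing base",inv(190,380,4),inv(378,376,4))
E
```

```text
head [-1.06 -2.03]
plate corners [16.29 29.28] [ 16.2  -34.62] housing base [-40.57  20.35] [-41.72 -24.14]
```

>>> send_rows(
  offset=[
    [0,0,-0.05],
    [0,0,0],
  ],
  dr=[
    [0,0,0],
    [0,0,0],
  ],
  grip=[30,30],
)

```text
time: 15.78
tool_pos: [506.7, 200.1, 81.7]
tcp_rot: [0.0, 55.0, 1.3]
ft_force: [4.3, -0.4, -0.5]
finger_gap: 43.3
```

>>> send_rows(
  offset=[
    [0,0,-0.05],
    [0,0,0],
  ],
  dr=[
    [0,0,0],
    [0,0,0],
  ],
  grip=[30,30],
)

```text
time: 16.02
tool_pos: [506.6, 200.1, 81.8]
tcp_rot: [0.1, 54.9, 1.3]
ft_force: [6.0, -1.0, -1.1]
finger_gap: 43.1
```

>>> send_rows(
  offset=[
    [0.03,0,-0.05],
    [0,0,0],
    [0,0,0],
  ],
  dr=[
    [0,0,0],
    [0,0,0],
    [0,0,0],
  ],
  grip=[30,30,30],
)

```text
time: 16.4
tool_pos: [506.7, 200.2, 81.7]
tcp_rot: [0.1, 54.9, 1.3]
ft_force: [6.5, -1.4, 0.0]
finger_gap: 43.2
```

```bash
python3 - <<'E'
from h import *
from bench import r
st=r.sense(); Rp,t=panelT(PAN)
print(Rp.inv().apply(st['tool_pos']-t),Rp.inv().apply(st['ft_force']),st['tcp_rot'],st['wrist_torque'],st['time'])
shot("side","A");crop("sideA",265,100,70,75,8,"cAs")
E
```

```text
[-59.58775783  -0.94420443  13.22414504] [ 5.28363807 -1.55036458 -3.66626461] [ 0.06405176 54.90179103  1.34677911] [-0.16845004 -0.58561475 -0.20731849] 16.4
```

View pics/cAs.png

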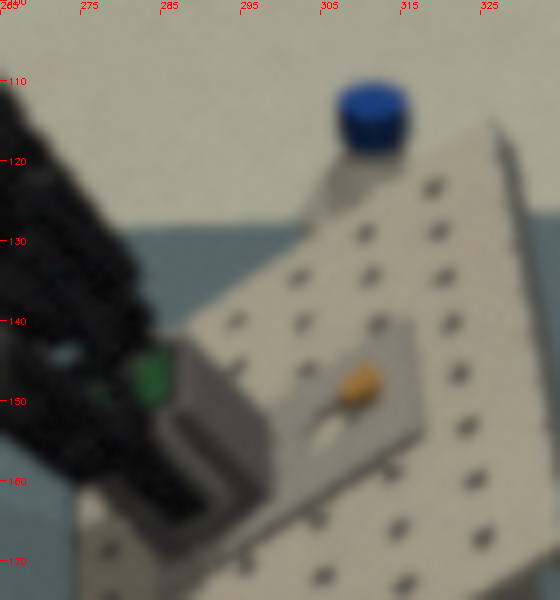

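>>> send_rows(
  offset=[
    [0,0,0],
    [0,0,0],
    [0,0,0],
    [0,0,0],
    [0,0,0],
  ],
  dr=[
    [0,0,0],
    [0,0,0],
    [0,0,0],
    [0,0,0],
    [0,0,0],
  ],
  grip=[60,100,100,100,100],
)

```text
time: 17.08
tool_pos: [505.6, 200.0, 80.4]
tcp_rot: [0.0, 55.0, 1.3]
ft_force: [-0.3, -0.3, 0.2]
finger_gap: 85.3
```

>>> send_rows(
  offset=[
    [0,0,0],
    [0,0,0],
  ],
  dr=[
    [0,0,0],
    [0,0,0],
  ],
  grip=[100,100],
)

```text
time: 17.32
tool_pos: [505.7, 200.0, 80.5]
tcp_rot: [0.0, 55.0, 1.3]
ft_force: [-0.4, 0.7, 0.8]
finger_gap: 85.6
```

```bash
python3 - <<'E'
from h import *
from bench import r
shot("side","B");shot("top","B");crop("sideB",255,100,80,75,8,"cBs")
crop("topB",200,185,60,60,9,"cBt")
E
```

```text
(no output)
```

View pics/cBs.png

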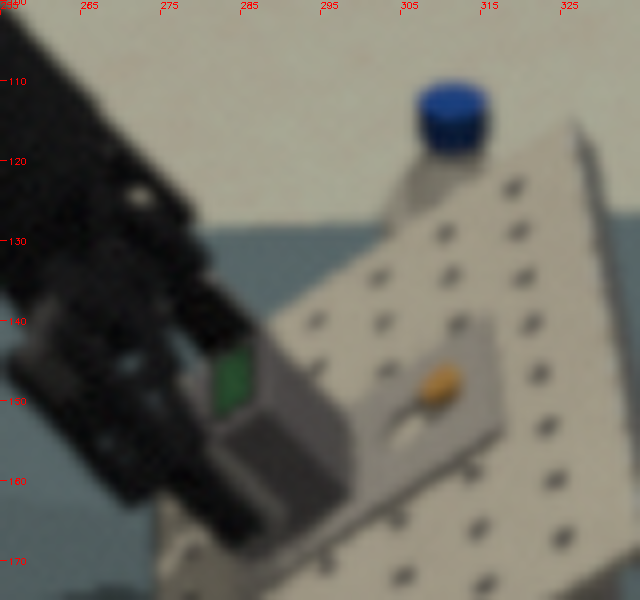

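View pics/cBt.png

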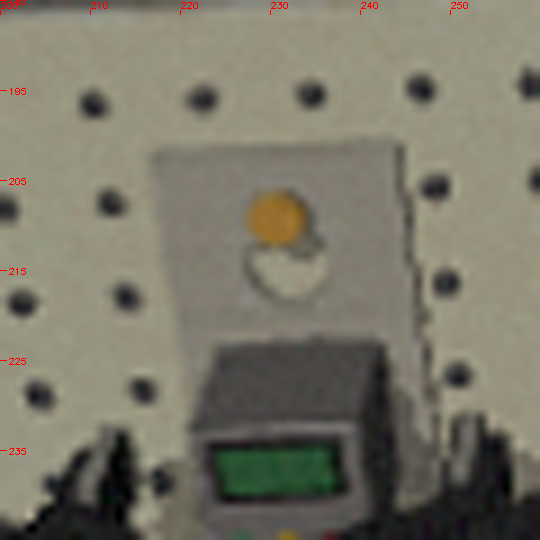

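Released and hanging. I'll retract straight out along the tool axis.

>>> send_rows(
  offset=[
    [-1,0,0],
    [-2,0,0],
    [-3,0,0],
    [-4,0,0],
    [-4,0,0],
  ],
  dr=[
    [0,0,0],
    [0,0,0],
    [0,0,0],
    [0,0,0],
    [0,0,0],
  ],
  grip=[100,100,100,100,100],
)

```text
time: 18.05
tool_pos: [424.3, 198.0, 196.5]
tcp_rot: [0.1, 55.0, 1.4]
ft_force: [0.8, 0.3, 0.0]
finger_gap: 85.9
```

>>> send_rows(
  offset=[
    [-4,0,0],
    [0,0,0],
    [0,0,0],
  ],
  dr=[
    [0,0,0],
    [0,0,0],
    [0,0,0],
  ],
  grip=[100,100,100],
)

```text
time: 18.42
tool_pos: [403.0, 198.2, 227.8]
tcp_rot: [0.0, 55.0, 1.4]
ft_force: [0.0, 0.8, -0.9]
finger_gap: 85.6
```

```bash
python3 - <<'E'
from h import *
from bench import r
print(r.sense()['time'],r.sense()['ft_force'])
shot("side","C");shot("top","C");crop("sideC",255,100,90,110,5,"cCs")
crop("topC",200,185,60,65,9,"cCt")
E
```

```text
18.425 [ 0.04314378  0.75209988 -0.89832641]
```

View pics/cCs.png

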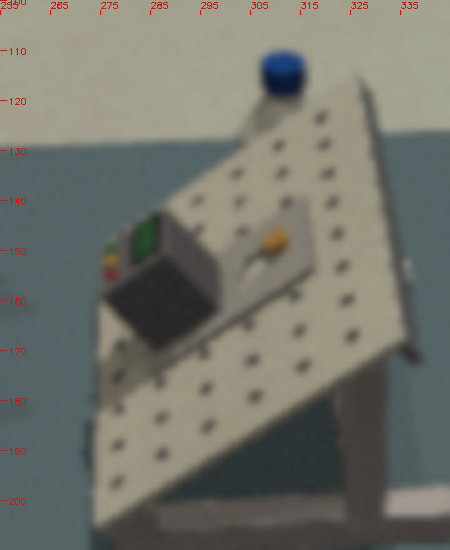

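View pics/cCt.png

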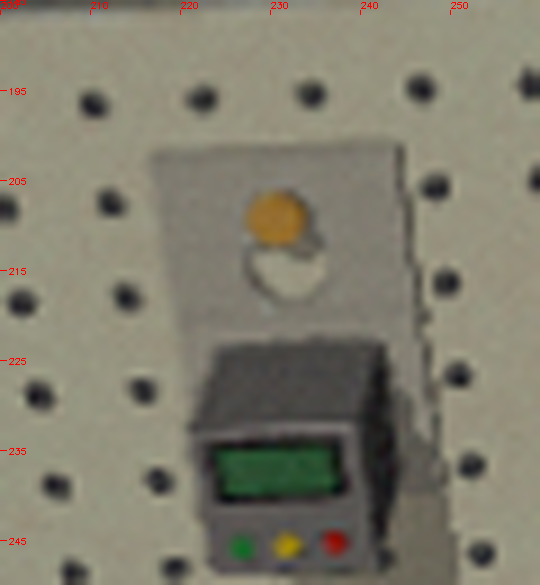

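View pics/sideC.png

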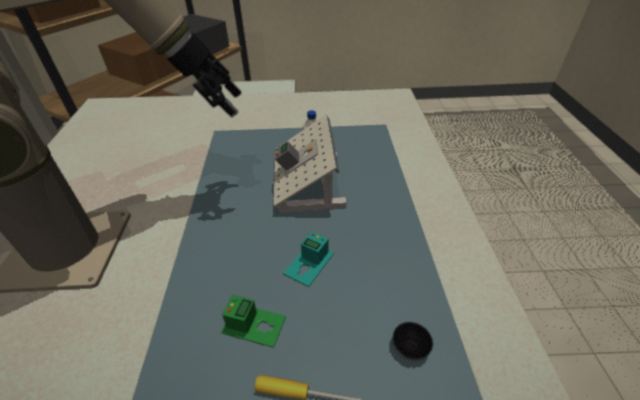

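```bash
python3 - <<'E'
from h import *
Rp,t=panelT(PAN)
ct=lambda x,y:np.array((200+(x+.5)/9-.5,185+(y+.5)/9-.5))
U=[((76,32,-23),151,151),((76,-32,-23),401,141),((22,22,-23),218,346),((22,-22,-23),385,342),((22,22,23),190,432),((22,-22,23),357,421),((-22,22,23),210,571)]
P=np.array([q[0] for q in U],float); uv=np.array([ct(*q[1:]) for q in U])
def f(p):
    R=Rp*Ro.from_euler('z',p[2],degrees=True)
    return (proj(S["top"],R.apply(P)+Rp.apply([p[0],p[1],27])+t)-uv).ravel()
s=least_squares(f,[-60,-2,0],loss='soft_l1');print(s.x,f(s.x).round(1))
hd=least_squares(lambda q:(proj(S["top"],Rp.apply([q[0],q[1],11.5])+t)-ct(277,219)).ravel(),[0,0.]).x
c,sn=np.cos(np.radians(s.x[2])),np.sin(np.radians(s.x[2]))
print("head",hd,"seat - head",s.x[:2]+59.5*np.array([c,sn])-hd)
E
```

```text
[-61.82314934  -2.29648311  -0.30238551] [ 0.   0.6 -0.   0.6  0.  -0.8  0.  -1.1 -0.5 -0.3  0.4  0.1 -0.   0.6]
head [-1.42858623 -2.17326937] seat - head [-0.89539174 -0.43723084]
```

```bash
python3 -c "
from bench import r, workorder
print(workorder.hand_in(), r.sense()['time'])"
```

```text
the job is handed in; nothing more can be done
the job is handed in; nothing more can be done
```

The grey monitor is hanging on the stud, fully home in the slot. The job was handed in after about 18.5 s of robot time, with no verdict reported.

**What I did:** I gripped the grey monitor by its y sides and turned it to the panel's slope. I lowered it with the stud head centred in the wide hole until the plate touched the panel at about 12 N. Then I slid it about 19 mm down the slope until the slot end stopped on the stud at about 5 N, opened the fingers and backed the gripper clear.

**Last checks:**
- **Unit position:** The final pictures show the unit unsupported, straight to about 0.3° by my fit, with the stud head over the closed end of the slot.
- **Plate on the panel:** The gripper's height over the panel stayed constant during the slide, so the plate should be flat. I did not measure this separately after release.
- **Other objects:** The screwdriver, the dish and the green and turquoise units look unmoved in the final side picture. Only the bottle's cap shows there, and it looks unmoved too.
- **Disagreement:** My fit put the seat 0.9 mm past the stud, which is not possible. It is within the camera error, and I relied on the felt stop instead.

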